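Wedge the checking stand level and seat the site laser

TASK

On the site-office desk, slide the hardwood wedge, thin end first, between the guide rails and under the free edge of the hinged plate until the top of that edge has risen level with the line on the datum post, and leave it there. Then set the laser level on the plate with its window towards the hinge, so that its three ball feet settle in the cone, the groove and on the flat pad. The edge must still be level with the line at the end; leave the mug, the tin and the tape measure where they are.

Things in the scene. Friction and masses are not known exactly. Their poses are not given: they have to be found in the camera images.
- stand: Fixed stand. Origin on the desk below the middle of the plate's free edge; x is level and points the way the wedge is pushed in (free edge to hinge), z up. Two steel guide rails, 15 mm high, 58 mm apart inside, lie along x from -30 to +165 mm; the wedge slides on the desk between them. Hinge blocks at x = 190 to 226 mm, 56 mm high. Datum post beside the free edge at y = -98 mm, 72 mm high.
- plate: Hinged aluminium plate, 200 x 150 x 10 mm, 0.8 kg; lies on a rest with the underside of its free edge 18 mm above the desk and must rise to 38 mm (it is then level, its top 48 mm above the desk). Turns freely about the hinge at stand x = 205 mm, 43 mm up. Origin on the hinge line, half-way through its thickness; x lies in the plate, from free edge to hinge, z square to its top.
- plate_edge (a point): Middle of the plate's free edge, on its top face. This point must come to the height of the mark.
- mark (a point): The height mark: a dark line (2 mm, this is its middle) around the datum post with a short pointer towards the plate, 48 mm above the desk.
- seat_cone (a point): Conical cup on the plate, 9 mm high, 29 mm across its rim, nearest the free edge (plate x = -140 mm, y = 0). The point is where the ball's centre is when seated, 12 mm above the plate's top; so are the next two.
- seat_groove (a point): V-groove of two bars on the plate, 9 mm high, 36 mm long, pointing to the cone (plate x = -60 mm, y = +45 mm).
- seat_flat (a point): Flat round pad on the plate, 28 mm across, 2 mm thick (plate x = -60 mm, y = -45 mm).
- wedge_grip (a point): Plain hardwood wedge, 170 mm long, 50 mm wide, 6 mm thick at the thin end, 48.5 mm at the thick end, flat underneath, top sloping 1 in 4; 0.16 kg. The point is on its middle line, 16 mm above its underside, 107 mm from the thin end, 63 mm from the thick end, at its centre of mass. x points to the thin end, z up.
- laser_grip (a point): Site laser level, about 0.55 kg, 95 mm high, on three steel balls of 20 mm diameter. The point is on the axis of its grey square body (54 x 54 mm, from 25 to 83 mm above the underside of the feet), 58 mm above the underside of the feet. x points out of the window in its front, z up; when seated, x lies along the plate's x (window to the hinge).
- foot_rear (a point): Centre of the laser's rear ball foot (laser x = -45 mm, y = 0, 10 mm above the underside); it goes in the cone.
- foot_left (a point): Centre of the laser's front left ball foot (x = +35 mm, y = +45 mm); it goes in the groove.
- foot_right (a point): Centre of the laser's front right ball foot (x = +35 mm, y = -45 mm); it goes on the flat pad.
- laser: The whole laser level; origin on its axis at the underside of the feet, axes as for its grip point. The dark T-shaped base under the body reaches 62 mm to the back, 52 mm to the front and 57 mm to either side; its top is 25 mm above the underside of the feet.
- wedge: The whole wedge, lying on its flat side; friction keeps it where it is left under the plate. Origin on its underside, 107 mm from the thin end, axes as for its grip point.
- mug: White mug, 80 mm across, 90 mm high, standing on the desk; leave alone. Origin at the centre of its underside.
- tin: Red tea tin, 78 x 58 x 123 mm; leave alone. Origin at the centre of its underside.
- tape: Tape measure, 72 x 40 x 62 mm; leave alone. Origin at the centre of its underside.

How it is judged (in metres and radians):
On the way:
1. the plate rests on the wedge with its free edge level with the mark, the laser not yet on it (height (world z) of plate_edge between 0.0455 and 0.0505 m and contact force between wedge and plate above 0.5 N and contact force between each of the fingers, laser and plate below 0.1 N), for 0.3 s.
At the end, for the whole second after the job is handed in: Plate resting on the wedge, top of its free edge within 2.5 mm of the mark's height; laser at rest on the plate, square to it within 0.04 rad, rear ball within 4 mm of its place in the cone, left ball 5 mm in the groove, right ball 6 mm on the flat pad (height (world z) of plate_edge between 0.0455 and 0.0505 m and contact force between wedge and plate above 0.5 N and distance between foot_rear and seat_cone below 0.004 m and distance between foot_left and seat_groove below 0.005 m and distance between foot_right and seat_flat below 0.006 m and angle between the z axis of laser and the z axis of plate, either way round below 0.04 rad and linear speed of each of laser, wedge below 0.02 m/s); the robot touches nothing.
It fails at once if the mug was pushed more than 30 mm from its place or knocked over (distance of mug from where it was at the start of the episode above 0.03 m or angle between mug's own z axis and vertical above 0.5 rad).
It fails at once if the tin was pushed more than 30 mm from its place or knocked over (distance of tin from where it was at the start of the episode above 0.03 m or angle between tin's own z axis and vertical above 0.5 rad).
It fails at once if the tape was pushed more than 30 mm from its place or knocked over (distance of tape from where it was at the start of the episode above 0.03 m or angle between tape's own z axis and vertical above 0.5 rad).
It fails at once if the laser level was tipped over (angle between laser's own z axis and vertical above 0.6 rad).
It also fails if it takes over 67 s, if anything falls off the work surface, if the arm or the gripper's body presses on something with over 40 N, if the wrist force passes 120 N, or if a joint passes its speed limit or range.

ROBOT

A 7-joint arm with a two-finger parallel gripper is mounted at the origin on the work surface. World frame = base frame: x ahead of the robot, y to its left, z up, the work surface at z = 0. Lengths are in m, angles in degrees, forces in N, time in s.
With the tool pointing down it reaches from about 0.4 to 0.85 m from the base axis. Payload 10.4 kg.
Tool frame: the origin (TCP) lies at the very end of the fingers, on their centre line; the grasp point (between the pads) lies 19 mm behind it; x points along the fingers, y is the direction in which the jaws open and shut, and the axes are right-handed (so a half turn about x gives the same grasp; the last joint's range is limited). The gripper opens to 85 mm and grips with 20 to 120 N. Pads are 22 mm wide; open, the fingers measure 114 mm over their backs; the gripper's body (76 mm by 85 mm) begins 54 mm behind the grasp point. The pads swing forward as they close: fully open they stand 13 mm farther back than shut.
Start: joints at [72.731, 19.034, -3.707, 83.658, 1.238, 77.344, -5.071], TCP at [0.172, -0.601, 0.231] pointing down, gripper open.
Joint ranges: [-148.97, 148.97], [-28.65, 121.19], [-84.17, 76.75], [9.2, 138.47], [-72.65, 252.65], [3.7, 117.97], [-149.18, 149.18]. Speed limits (degrees/s): [127.2, 127.2, 159.86, 159.86, 180, 180, 180].

INTERFACE

Orientations are given as [roll, pitch, yaw] about the fixed x, y, z axes, in that order (R = Rz(yaw) Ry(pitch) Rx(roll)).
In Python, from rig import arm gives the robot as it stands.
- The arm moves only by the tool move_arm, never from a script. Its argument "deltas" is a list of rows, each an object with "slide": the shift along the world's x, y, z scaled (see below), a list of three; "turn": the turn, a rotation vector about the world's x, y, z scaled (see below), a list of three. In form: [{"slide": [x, y, z], "turn": [wx, wy, wz]}, ...]. A call has exactly 10 rows; each row is the pose to reach, as a shift and turn from the pose commanded when the call began; what a row does not reach only later rows make up. The controller multiplies each number of a shift by 0.2 m and each number of a turn by 45 degrees. A row lasts 1/8 s, in which the tool goes at most 62.5 mm and 10.7 degrees, less where a joint would pass 70% of its speed; a pose out of reach is approached as far as the arm can. A call with a number of a shift or a turn outside -1 to 1 is refused whole. A call with a gripper value outside its range is refused whole. "claw" is the closure, from -1 (fully open) to 1 (shut), so that 0 is half open, set as the call begins (left out, the last holds). The fingers move at their own pace and stop on an object; "squeeze" is the grip in N (left out, the last holds). Time passes only in rows, so rows that repeat a pose let the fingers close, or fill a call up. It gives the time, the measured TCP pose, the force and the opening at its end, in the units of the state.
- arm.state(): the state, without advancing time (a new reading comes with each control period).
- arm.snapshot(name): name is "scene" or "top" or "wrist"; returns the picture (400x640x3 uint8, blue, green, red); there is no depth.
- arm.camera_params(name): a dict with "fx", "fy", "cx", "cy" (pixels), "view" (4x4, takes a point from world to camera coordinates). Camera axes: x right, y up, looking along -z (the intrinsics and any distortion apply to the point x, -y, -z); pixel columns grow to the right and rows downward; lengths in m; the calibration is good to about 2 mm. A picture is of the moment at which its call begins: read the wrist's pose just before it. camera_params takes no time and is no camera call; for the wrist camera it gives the pose at the moment of the call.
- arm.close_job(): hands the job in, once; it reports no verdict.
The state is a dict: "clock": time; "qpos": joint angles; "qd": joint speeds; "tau": joint torques, N m; "eef_pos": TCP position; "tcp_rot": TCP orientation; "force": force on the tool from outside, world axes, zero at the start; "torque": the same for the moment, N m; "width": opening from 0.0 (shut) to 1.0 (fully open).
Only numpy, scipy, OpenCV 4.12 (cv2) and the standard library are available. Lean on these libraries where they do the work, as an engineer would, in place of code of your own. Each camera call takes 0.05 s, during which the arm holds its last target. There are 200 camera calls.

## Working session

There is one attempt and no reset: what is moved stays moved. The work goes in short steps, Python scripts to look and compute and a tool call to move; the robot and the scene stay as the last step left them, time stands still between calls to the robot, and variables do not carry over. Pictures are saved under pics/ and viewed, about 8 in all and at most 12, crops included, and the job is handed in when it is done.

Besides the shell and the picture viewer there is one more tool, called after "Emit:" by a JSON object that holds its "op" and its "data". move_arm: Moves the arm, as the interface text tells. Its arguments: {"type":"object","properties":{"deltas":{"type":"array","items":{"type":"object","properties":{"slide":{"type":"array","items":{"type":"number"}},"turn":{"type":"array","items":{"type":"number"}}}}},"claw":{"type":"number"},"squeeze":{"type":"number"}},"required":["deltas"]}

```bash
mkdir -p pics; ls
python3 - <<'E'
from rig import arm
import cv2
print(arm.state())
for n in("scene","top"):
    cv2.imwrite(f"pics/{n}0.png",arm.snapshot(n))
    p=arm.camera_params(n);print(n,p)
E
```

```text
pics
{'clock': 0.0, 'qpos': array([72.73096717, 19.07164172, -3.70555563, 83.70678646,  1.23770057,
       77.34164541, -5.07140994]), 'qd': array([ 0.01837623,  0.01546345, -0.02685273, -0.00320066, -0.02128581,
       -0.055337  , -0.01851353]), 'tau': array([-2.15591881e-04, -6.25457668e+01,  4.90194478e-02, -3.91615605e+01,
        1.62579113e-02,  9.91735869e-03,  2.95007487e-05]), 'eef_pos': array([ 0.17187971, -0.60051476,  0.23051297]), 'tcp_rot': array([-86.93220913,  89.91976615, 109.04105376]), 'force': array([ 0.59617569, -1.14763648,  0.00829873]), 'torque': array([-0.00089521, -0.01075262, -0.02623698]), 'width': 1.001865575793393}
scene {'fx': 459.6024547116758, 'fy': 459.6024547116758, 'cx': 321.7073129083868, 'cy': 196.25771604256622, 'view': array([[-0.40132893,  0.91576598, -0.01754314,  0.18237128],
       [-0.66243666, -0.27697511,  0.69603338,  0.3474982 ],
       [ 0.63254468,  0.29095955,  0.71779508, -1.51736005],
       [ 0.        ,  0.        ,  0.        ,  1.        ]])}
top {'fx': 513.0543474782066, 'fy': 513.0543474782066, 'cx': 315.53291980656803, 'cy': 190.99421423312282, 'view': array([[ 3.42826412e-02, -9.99412060e-01,  4.84659673e-04,
         4.22295002e-02],
       [ 9.76494871e-01,  3.35997647e-02,  2.12905667e-01,
        -6.15031969e-01],
       [-2.12796776e-01, -6.82570092e-03,  9.77072639e-01,
        -1.16924340e+00],
       [ 0.00000000e+00,  0.00000000e+00,  0.00000000e+00,
         1.00000000e+00]])}
```

View pics/scene0.png

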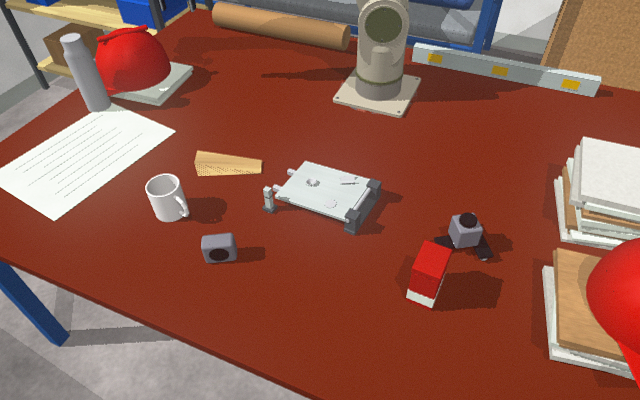

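View pics/top0.png

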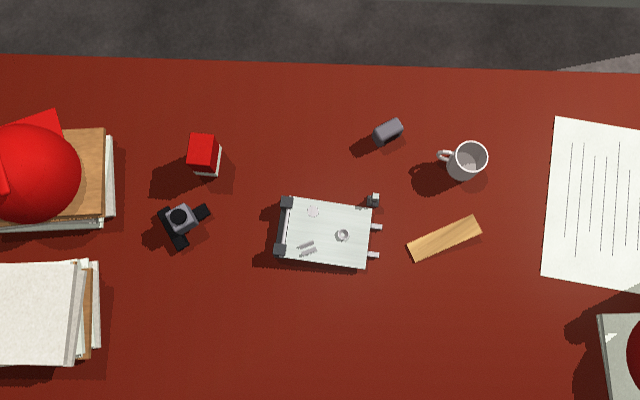

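Run:
```python
import cv2,numpy as np
t=cv2.imread("pics/top0.png");s=cv2.imread("pics/scene0.png")
r=lambda a,w,h:cv2.resize(a,(w,h),interpolation=cv2.INTER_CUBIC)
a=r(t[185:275,265:490],800,320)     # scale 3.556
b=r(t[130:260,140:230],360,520)[:280]  # dummy
b=r(t[190:260,145:225],320,280)     # x4
c=r(s[140:210,185:305],480,280)     # x4
cv2.imwrite("pics/crop1.png",np.vstack([a,np.hstack([b,c])]))
```

```text
(no output)
```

View pics/crop1.png

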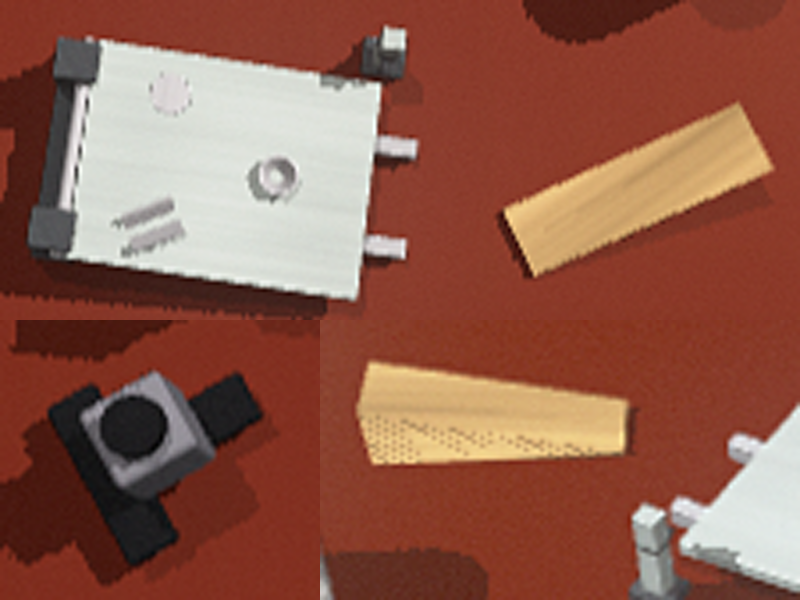

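```bash
cat > h.py <<'E'
import numpy as np
from scipy.optimize import least_squares
def proj(p,P):
    P=np.atleast_2d(P); c=P@p["view"][:3,:3].T+p["view"][:3,3]
    return np.c_[p["cx"]+p["fx"]*c[:,0]/-c[:,2], p["cy"]+p["fy"]*c[:,1]/c[:,2]]
def ray(p,uv,z):  # world point on plane z
    R=p["view"][:3,:3];t=p["view"][:3,3];o=-R.T@t
    d=R.T@np.array([(uv[0]-p["cx"])/p["fx"],-(uv[1]-p["cy"])/p["fy"],-1]); return o+d*(z-o[2])/d[2]
def place(q,L):
    c,s=np.cos(q[2]),np.sin(q[2]);L=np.atleast_2d(L)
    return L@np.array([[c,s,0],[-s,c,0],[0,0,1]])+[q[0],q[1],0]
def fit(p,L,uv,q0):
    L=np.array(L,float);uv=np.array(uv,float)
    r=least_squares(lambda q:(proj(p,place(q,L))-uv).ravel(),q0,x_scale=[.1,.1,.3],loss='soft_l1')
    return r.x,(proj(p,place(r.x,L))-uv)
def plate(P,tilt=np.arcsin(.02/.205)): # plate-> stand coords, mm->m; tilt = edge down
    P=np.atleast_2d(P)/1000.;c,s=np.cos(tilt),np.sin(tilt)
    return np.c_[.205+c*P[:,0]-s*P[:,2],P[:,1],.043+s*P[:,0]+c*P[:,2]]
E
python3 - <<'E'
from rig import arm
from h import *
np.set_printoptions(precision=4,suppress=True)
p=arm.camera_params("top")
def go(n,L,uv,q0):
    q,r=fit(p,L,uv,q0);print(n,q[:2],np.degrees(q[2]),'\n',r.round(1).tolist())
A=lambda u:np.array(u)/3.5556+[265,185]
B=lambda u:(np.array(u)-[0,320])/4+[145,190]
L=np.vstack([plate([[-205,-75,5],[-205,75,5],[-140,0,14],[-60,-45,7],[-60,45,14]])])
go("stand",L,A([[382,82],[357,299],[274,178],[172,95],[150,228]]),[.5,-.1,1.43])
W=np.array([[107,-25,6],[107,25,6],[-63,-25,48.5],[-63,25,48.5]])/1000
go("wedge",W,A([[503,210],[535,277],[740,103],[773,168]]),[.5,-.3,2])
T=np.array([[52,-57,25],[52,57,25],[-62,0,25],[0,0,95]])/1000
go("laser",T,B([[50,408],[134,566],[249,392],[133,427]]),[.5,.3,2.1])
print([ray(p,u,z) for u,z in[((201,137),.123),((466,155),.09),((388,128),.062)]])
print(arm.camera_params("wrist"))
E
```

```text
stand [ 0.5072 -0.0704] 84.601108457572 
 [[-0.5, 0.5], [-0.0, 0.4], [0.9, -0.6], [-1.0, 0.2], [0.6, -0.7]]
wedge [ 0.5238 -0.2731] 115.80479126743995 
 [[0.1, 0.0], [0.1, -0.2], [-0.3, -0.2], [0.1, 0.3]]
laser [0.536  0.3793] 123.30404760442069 
 [[-1.1, 0.2], [-0.3, 0.3], [0.9, -0.0], [0.3, -0.5]]
[array([0.7213, 0.3362, 0.123 ]), array([ 0.7087, -0.2944,  0.09  ]), array([ 0.7803, -0.111 ,  0.062 ])]
{'fx': 339.3828059998665, 'fy': 339.3828059998665, 'cx': 321.5153803848665, 'cy': 194.48234295893053, 'view': array([[ 0.2755, -0.9613, -0.0006, -0.6231],
       [ 0.9192,  0.2636, -0.2925,  0.0374],
       [ 0.2814,  0.08  ,  0.9563, -0.3784],
       [ 0.    ,  0.    ,  0.    ,  1.    ]])}
```

```bash
cat >> h.py <<'E'
from scipy.spatial.transform import Rotation as Ro
def tool(s): # yaw of tool y axis (mod 180), and tool x
    R=Ro.from_euler('xyz',s["tcp_rot"],degrees=True).as_matrix()
    return np.degrees(np.arctan2(R[1,1],R[0,1])),R[:,0]
E
python3 -c "
from rig import arm
from h import *
print(tool(arm.state()))"
```

```text
(np.float64(-74.02303432359209), array([-4.12913092e-04,  1.21381222e-03, -9.99999178e-01]))
```

Emit:
{"op": "move_arm", "data": {"deltas": [{"slide": [0.25, 0.18, 0], "turn": [0, 0, 0]}, {"slide": [0.5, 0.36, 0], "turn": [0, 0, 0]}, {"slide": [0.7, 0.53, 0], "turn": [0, 0, 0]}, {"slide": [0.9, 0.7, 0], "turn": [0, 0, 0]}, {"slide": [0.95, 0.71, 0], "turn": [0, 0, 0]}, {"slide": [0.95, 0.71, 0], "turn": [0, 0, 0]}, {"slide": [0.95, 0.71, 0], "turn": [0, 0, 0]}, {"slide": [0.95, 0.71, 0], "turn": [0, 0, 0]}, {"slide": [0.95, 0.71, 0], "turn": [0, 0, 0]}, {"slide": [0.95, 0.71, 0], "turn": [0, 0, 0]}], "claw": -1, "squeeze": 60}}

```text
clock: 1.35
eef_pos: [0.3617, -0.4591, 0.2314]
tcp_rot: [89.5, 90.0, -74.6]
force: [0.4, 0.3, -0.1]
width: 1.002
```

Emit:
{"op": "move_arm", "data": {"deltas": [{"slide": [0.2, 0.16, 0], "turn": [0, 0, 0.2]}, {"slide": [0.4, 0.32, 0], "turn": [0, 0, 0.4]}, {"slide": [0.6, 0.48, 0], "turn": [0, 0, 0.6]}, {"slide": [0.8, 0.64, 0], "turn": [0, 0, 0.8]}, {"slide": [0.915, 0.715, 0], "turn": [0, 0, 1]}, {"slide": [0.915, 0.715, 0], "turn": [0, 0, 1]}, {"slide": [0.915, 0.715, 0], "turn": [0, 0, 1]}, {"slide": [0.915, 0.715, 0], "turn": [0, 0, 1]}, {"slide": [0.915, 0.715, 0], "turn": [0, 0, 1]}, {"slide": [0.915, 0.715, 0], "turn": [0, 0, 1]}]}}

```text
clock: 2.6
eef_pos: [0.5447, -0.3163, 0.2315]
tcp_rot: [62.3, 90.0, -56.8]
force: [0.2, -0.4, 0.1]
width: 1.001
```

Emit:
{"op": "move_arm", "data": {"deltas": [{"slide": [0, 0, 0], "turn": [0, 0, 0.2]}, {"slide": [0, 0, 0], "turn": [0, 0, 0.4]}, {"slide": [0, 0, 0], "turn": [0, 0, 0.6]}, {"slide": [0, 0, 0], "turn": [0, 0, 0.8]}, {"slide": [0, 0, 0], "turn": [0, 0, 1]}, {"slide": [0, 0, 0], "turn": [0, 0, 1]}, {"slide": [0, 0, 0], "turn": [0, 0, 1]}, {"slide": [0, 0, 0], "turn": [0, 0, 1]}, {"slide": [0, 0, 0], "turn": [0, 0, 1]}, {"slide": [0, 0, 0], "turn": [0, 0, 1]}]}}

```text
clock: 3.85
eef_pos: [0.545, -0.3158, 0.2314]
tcp_rot: [97.6, 90.0, 23.6]
force: [-0.1, 0.3, 0.2]
width: 1.004
```

Run:
```python
from rig import arm
from h import *
import cv2,json
s=arm.state();p=arm.camera_params("wrist");print(tool(s),s["eef_pos"])
cv2.imwrite("pics/w1.png",arm.snapshot("wrist"))
# predicted wedge + rail-end pixels
q=[.5238,-.2731,np.radians(115.8)];W=np.array([[107,-25,6],[107,25,6],[-63,-25,48.5],[-63,25,48.5]])/1000
print(proj(p,place(q,W)).round(1).tolist())
qs=[.5072,-.0704,np.radians(84.6)]
print(proj(p,place(qs,[[-.03,-.029,.015],[-.03,.029,.015]])).round(1).tolist())
p["view"]=p["view"].tolist();json.dump(p,open("w1.json","w"))
```

```text
(np.float64(15.949490584980985), array([ 8.85648441e-05,  3.86644606e-05, -9.99999995e-01])) [ 0.54504498 -0.3158417   0.23136173]
[[318.5, 3.1], [267.8, 12.9], [347.9, 182.3], [298.3, 190.6]]
[[373.6, -63.6], [313.0, -92.0]]
```

View pics/w1.png

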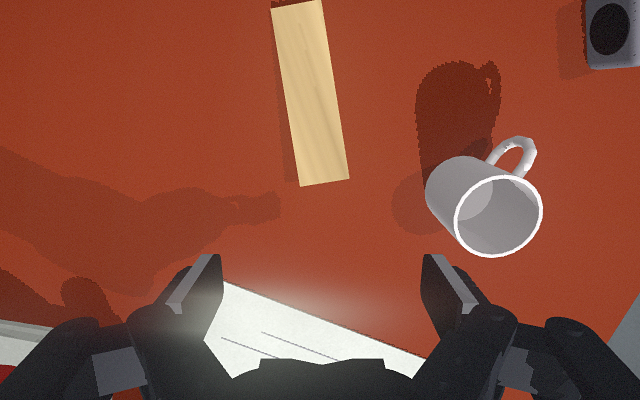

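Run:
```python
from h import *
import json
p=json.load(open("w1.json"));p["view"]=np.array(p["view"])
W=np.array([[107,-25,6],[107,25,6],[-63,-25,48.5],[-63,25,48.5]])/1000
q,r=fit(p,W,[[321.5,0],[271,7.5],[349,179.5],[301,186.5]],[.524,-.273,2])
print(q[:2],np.degrees(q[2]),r.round(1).tolist(),place(q,[-.048,0,0]))
```

```text
[ 0.524904   -0.26906212] 115.2219827942755 [[0.4, -1.0], [-0.1, 0.8], [0.6, -0.3], [-1.3, 0.5]] [[ 0.54535807 -0.31248597  0.        ]]
```

Emit:
{"op": "move_arm", "data": {"deltas": [{"slide": [0, 0.01, -0.15], "turn": [0, 0, 0.1]}, {"slide": [0, 0.01, -0.3], "turn": [0, 0, 0.21]}, {"slide": [0, 0.01, -0.45], "turn": [0, 0, 0.21]}, {"slide": [0, 0.01, -0.6], "turn": [0, 0, 0.21]}, {"slide": [0, 0.01, -0.75], "turn": [0, 0, 0.21]}, {"slide": [0, 0.01, -0.83], "turn": [0, 0, 0.21]}, {"slide": [0, 0.01, -0.88], "turn": [0, 0, 0.21]}, {"slide": [0, 0.01, -0.93], "turn": [0, 0, 0.21]}, {"slide": [0, 0.01, -0.98], "turn": [0, 0, 0.21]}, {"slide": [0, 0.01, -1.0], "turn": [0, 0, 0.21]}]}}

```text
clock: 5.15
eef_pos: [0.5449, -0.3139, 0.0309]
tcp_rot: [-158.3, 90.0, 137.1]
force: [-0.0, 0.1, -0.2]
width: 1.0
```

Emit:
{"op": "move_arm", "data": {"deltas": [{"slide": [0, 0, -0.03], "turn": [0, 0, 0]}, {"slide": [0, 0, -0.06], "turn": [0, 0, 0]}, {"slide": [0, 0, -0.06], "turn": [0, 0, 0]}, {"slide": [0, 0, -0.06], "turn": [0, 0, 0]}, {"slide": [0, 0, -0.06], "turn": [0, 0, 0]}, {"slide": [0, 0, -0.06], "turn": [0, 0, 0]}, {"slide": [0, 0, -0.06], "turn": [0, 0, 0]}, {"slide": [0, 0, -0.06], "turn": [0, 0, 0]}, {"slide": [0, 0, -0.06], "turn": [0, 0, 0]}, {"slide": [0, 0, -0.06], "turn": [0, 0, 0]}], "claw": 1, "squeeze": 50}}

```text
clock: 6.4
eef_pos: [0.545, -0.3139, 0.0194]
tcp_rot: [80.9, 90.0, 16.4]
force: [-0.5, -0.4, -1.1]
width: 0.576
```

Run:
```python
from rig import arm
from h import *
s=arm.state();print(tool(s),s["eef_pos"],s["width"],s["force"])
```

```text
(np.float64(25.423079116100066), array([ 1.05941379e-04,  3.11174765e-05, -9.99999994e-01])) [ 0.545038   -0.31388214  0.01936016] 0.5756694511480388 [-0.52422491 -0.40499406 -1.13521879]
```

Emit:
{"op": "move_arm", "data": {"deltas": [{"slide": [-0.05, 0.02, 0], "turn": [0, 0, -0.12]}, {"slide": [-0.1, 0.05, 0], "turn": [0, 0, -0.24]}, {"slide": [-0.15, 0.07, 0], "turn": [0, 0, -0.36]}, {"slide": [-0.2, 0.1, 0], "turn": [0, 0, -0.48]}, {"slide": [-0.25, 0.12, 0], "turn": [0, 0, -0.6]}, {"slide": [-0.29, 0.145, 0], "turn": [0, 0, -0.684]}, {"slide": [-0.29, 0.145, 0], "turn": [0, 0, -0.684]}, {"slide": [-0.29, 0.145, 0], "turn": [0, 0, -0.684]}, {"slide": [-0.29, 0.145, 0], "turn": [0, 0, -0.684]}, {"slide": [-0.29, 0.145, 0], "turn": [0, 0, -0.684]}]}}

```text
clock: 7.65
eef_pos: [0.4872, -0.285, 0.0193]
tcp_rot: [112.3, 90.0, 17.0]
force: [-1.0, 0.0, -1.5]
width: 0.575
```

Run:
```python
from rig import arm
from h import *
import cv2,json
s=arm.state();print(tool(s),s["eef_pos"],s["width"],s["force"])
pt=arm.camera_params("top");ps=arm.camera_params("scene")
print("rail mid",ray(pt,(380.7,240.97),.015),"exp",place([.5072,-.0704,np.radians(84.6)],[-.03,0,.015]))
t=arm.snapshot("top");c=arm.snapshot("scene")
cv2.imwrite("pics/t2.png",t);cv2.imwrite("pics/s2.png",c)
a=cv2.resize(t[195:295,340:440],(600,600)[:2],interpolation=cv2.INTER_CUBIC)
b=cv2.resize(c[140:240,220:253+0],(198,600),interpolation=cv2.INTER_CUBIC)
b=cv2.resize(c[150:210,200:320],(600,300),interpolation=cv2.INTER_CUBIC)
a=cv2.resize(t[205:275,330:450],(600,350)[:2],interpolation=cv2.INTER_CUBIC) # x5
cv2.imwrite("pics/crop2.png",np.vstack([a,b])[:600])
```

```text
(np.float64(-5.334922996778963), array([ 2.41812425e-04,  7.38536828e-05, -9.99999968e-01])) [ 0.487226   -0.28497873  0.01930771] 0.5749163579889986 [-0.95712274  0.00470557 -1.46410016]
rail mid [ 0.50422363 -0.10073091  0.015     ] exp [[ 0.50437675 -0.10026686  0.015     ]]
```

View pics/crop2.png

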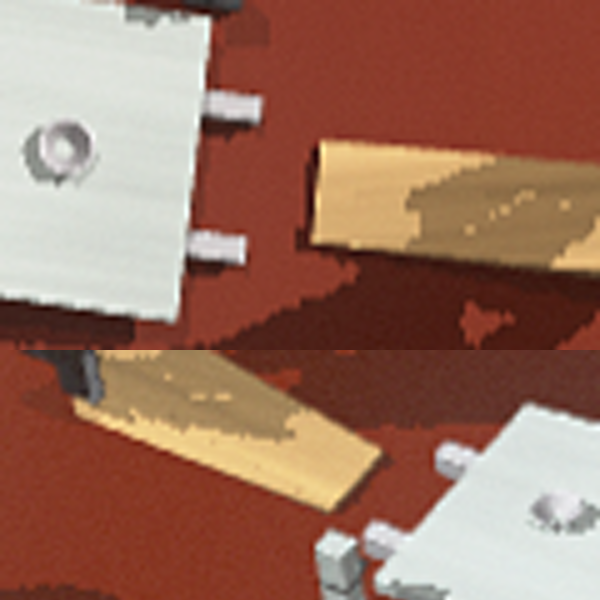

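Run:
```python
from rig import arm
from h import *
p=arm.camera_params("top")
A=lambda u:np.array(u)/5+[330,205]
th=[ray(p,A(u),.006) for u in([320,141],[312,243])]
rl=[ray(p,A(u),.015) for u in([262,109],[246,249])]
print(th,np.linalg.norm(th[0]-th[1]),rl,np.linalg.norm(rl[0]-rl[1]))
for a in (th,rl): 
    d=a[1]-a[0];print("yaw",np.degrees(np.arctan2(d[1],d[0]))-90)
e=np.array([np.cos(np.radians(84.6)),np.sin(np.radians(84.6))]);n=np.array([-e[1],e[0]])
d=np.mean(th,0)[:2]-np.mean(rl,0)[:2];print("along",d@e,"lat",d@n)
```

```text
[array([ 0.52580735, -0.13472142,  0.006     ]), array([ 0.47512891, -0.1308706 ,  0.006     ])] 0.050824537617245105 [array([ 0.53949625, -0.10467769,  0.015     ]), array([ 0.47020943, -0.09731236,  0.015     ])] 0.06967719569960773
yaw 85.65471313134921
yaw 83.93212737449088
along -0.03207248562970563 lat 0.001372520119507743
```

Emit:
{"op": "move_arm", "data": {"deltas": [{"slide": [0.008, 0.03, 0], "turn": [0, 0, 0]}, {"slide": [0.012, 0.07, 0], "turn": [0, 0, 0]}, {"slide": [0.016, 0.11, 0], "turn": [0, 0, 0]}, {"slide": [0.02, 0.16, 0], "turn": [0, 0, 0]}, {"slide": [0.025, 0.21, 0], "turn": [0, 0, 0]}, {"slide": [0.03, 0.26, 0], "turn": [0, 0, 0]}, {"slide": [0.034, 0.31, 0], "turn": [0, 0, 0]}, {"slide": [0.039, 0.36, 0], "turn": [0, 0, 0]}, {"slide": [0.043, 0.4, 0], "turn": [0, 0, 0]}, {"slide": [0.043, 0.4, 0], "turn": [0, 0, 0]}]}}

```text
clock: 9.0
eef_pos: [0.4958, -0.2041, 0.0194]
tcp_rot: [147.6, 90.0, 52.3]
force: [0.3, 0.3, -1.2]
width: 0.574
```

Emit:
{"op": "move_arm", "data": {"deltas": [{"slide": [0.006, 0.06, 0], "turn": [0, 0, 0]}, {"slide": [0.011, 0.12, 0], "turn": [0, 0, 0]}, {"slide": [0.017, 0.18, 0], "turn": [0, 0, 0]}, {"slide": [0.022, 0.24, 0], "turn": [0, 0, 0]}, {"slide": [0.028, 0.3, 0], "turn": [0, 0, 0]}, {"slide": [0.033, 0.35, 0], "turn": [0, 0, 0]}, {"slide": [0.038, 0.4, 0], "turn": [0, 0, 0]}, {"slide": [0.042, 0.45, 0], "turn": [0, 0, 0]}, {"slide": [0.047, 0.5, 0], "turn": [0, 0, 0]}, {"slide": [0.05, 0.53, 0], "turn": [0, 0, 0]}]}}

```text
clock: 10.25
eef_pos: [0.5054, -0.0982, 0.0191]
tcp_rot: [-86.1, 90.0, 178.6]
force: [-0.5, -4.0, -5.6]
width: 0.58
```

Run:
```python
from rig import arm
from h import *
import cv2
s=arm.state();print(tool(s),s["eef_pos"],s["width"],s["force"],s["torque"])
t=arm.snapshot("top");c=arm.snapshot("scene")
cv2.imwrite("pics/t3.png",t);cv2.imwrite("pics/s3.png",c)
a=cv2.resize(t[185:275,270:400],(520,360),interpolation=cv2.INTER_CUBIC)
b=cv2.resize(c[150:240,250:390],(560,360),interpolation=cv2.INTER_CUBIC)
b=cv2.resize(c[170:218,250:315],(325,240),interpolation=cv2.INTER_CUBIC) # x5
o=np.zeros((600,520,3),np.uint8);o[:360]=a;o[360:,:325]=b
cv2.imwrite("pics/crop3.png",o)
```

```text
(np.float64(-5.331468842866126), array([-4.84799240e-04,  1.17243985e-05, -9.99999882e-01])) [ 0.5053731  -0.09820689  0.01912759] 0.5798723535339051 [-0.47921903 -4.01135629 -5.56766209] [-0.95468112  0.15811636  0.02316832]
```

View pics/crop3.png

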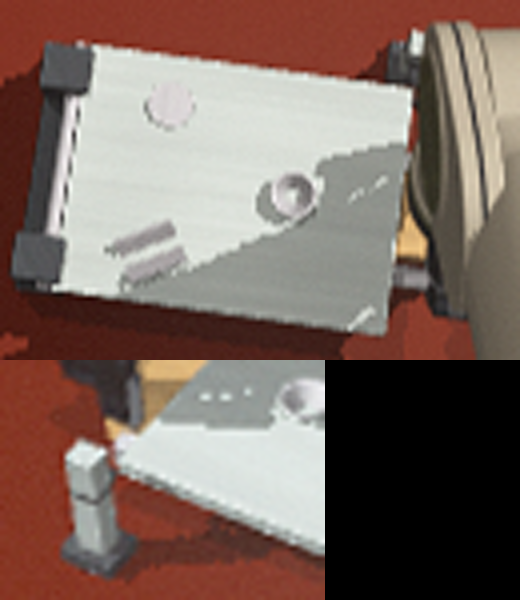

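Emit:
{"op": "move_arm", "data": {"deltas": [{"slide": [0, 0, 0], "turn": [0, 0, 0]}, {"slide": [0, 0, 0], "turn": [0, 0, 0]}, {"slide": [0, 0, 0], "turn": [0, 0, 0]}, {"slide": [0, 0, 0], "turn": [0, 0, 0]}, {"slide": [0, 0, 0], "turn": [0, 0, 0]}, {"slide": [0, 0, 0], "turn": [0, 0, 0]}, {"slide": [0, 0, 0.1], "turn": [0, 0, 0]}, {"slide": [0, 0, 0.35], "turn": [0, 0, 0]}, {"slide": [0, 0, 0.65], "turn": [0, 0, 0]}, {"slide": [0, 0, 0.95], "turn": [0, 0, 0]}], "claw": -1}}

```text
clock: 11.6
eef_pos: [0.5053, -0.0988, 0.2113]
tcp_rot: [102.8, 90.0, 7.4]
force: [2.1, -0.4, 0.5]
width: 1.003
```

Emit:
{"op": "move_arm", "data": {"deltas": [{"slide": [-0.04, -0.1, 0.1], "turn": [0, 0, 0]}, {"slide": [-0.08, -0.3, 0.1], "turn": [0, 0, 0]}, {"slide": [-0.08, -0.5, 0.1], "turn": [0, 0, 0]}, {"slide": [-0.08, -0.5, 0.1], "turn": [0, 0, 0]}, {"slide": [-0.08, -0.5, 0.1], "turn": [0, 0, 0]}, {"slide": [-0.08, -0.5, 0.1], "turn": [0, 0, 0]}, {"slide": [-0.08, -0.5, 0.1], "turn": [0, 0, 0]}, {"slide": [-0.08, -0.5, 0.1], "turn": [0, 0, 0]}, {"slide": [-0.08, -0.5, 0.1], "turn": [0, 0, 0]}, {"slide": [-0.08, -0.5, 0.1], "turn": [0, 0, 0]}]}}

```text
clock: 12.85
eef_pos: [0.4896, -0.1989, 0.2294]
tcp_rot: [80.7, 90.0, -14.6]
force: [0.1, -0.3, 0.2]
width: 1.0
```

Run:
```python
from rig import arm
from h import *
import cv2,json
s=arm.state();print(tool(s),s["eef_pos"],s["width"],s["force"])
p=arm.camera_params("wrist");w=arm.snapshot("wrist");cv2.imwrite("pics/w4.png",w)
qs=[.5072,-.0704,np.radians(84.6)]
for a in (0,.02/.205):
    print(a,proj(p,place(qs,plate([[-205,-75,5],[-205,75,5],[-140,0,14],[-60,-45,7],[-60,45,14]],a))).round(1).tolist())
print(proj(p,place(qs,[[-.042,-.025,.0485],[-.042,.025,.0485]])).round(1).tolist())
p["view"]=p["view"].tolist();json.dump(p,open("w4.json","w"))
for n in("top","scene"):
    p=arm.camera_params(n);cv2.imwrite(f"pics/{n}4.png",arm.snapshot(n))
    for a in (0,.02/.205): print(n,proj(p,place(qs,plate([[-205,-75,5],[-205,75,5]],a))).round(1).tolist())
cv2.imwrite("pics/w4b.png",w)
```

```text
(np.float64(-5.356392536305473), array([ 1.44168562e-04, -3.76690167e-05, -9.99999989e-01])) [ 0.48963685 -0.19886559  0.2293726 ] 1.0000857035207513 [ 0.10059341 -0.30254465  0.198965  ]
0 [[414.6, 26.0], [241.0, 25.8], [328.6, -67.7], [390.5, -192.3], [266.3, -200.3]]
0.0975609756097561 [[408.9, 29.4], [245.9, 29.2], [328.2, -59.2], [388.9, -185.4], [267.6, -191.8]]
[[355.3, 77.3], [299.7, 77.2]]
top [[373.0, 207.2], [366.4, 269.0]]
top [[371.9, 208.6], [365.4, 269.5]]
scene [[272.0, 189.4], [303.0, 154.4]]
scene [[273.0, 195.1], [303.5, 160.0]]
```

View pics/w4.png

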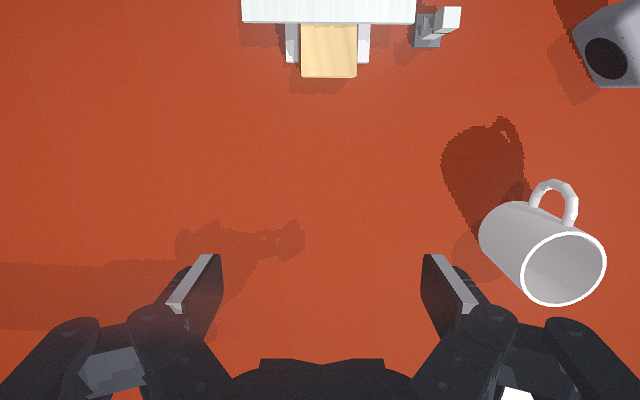

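Run:
```python
import cv2,json
from h import *
w=cv2.imread("pics/w4.png").astype(int)
print("col 260",w[14:34,255:262].mean(1).round().astype(int).tolist())
print("col 330",w[15:30,320:340].mean(1).round().astype(int).tolist())
print("col330b",w[70:84,320:340].mean(1).round().astype(int).tolist())
print("row16 L",w[14:17,236:248].mean(0).astype(int).tolist())
print("row16 R",w[14:17,408:422].mean(0).astype(int).tolist())
```

```text
col 260 [[245, 246, 240], [245, 245, 240], [245, 246, 241], [246, 246, 241], [246, 246, 241], [247, 247, 242], [245, 246, 240], [193, 194, 189], [202, 202, 193], [99, 113, 172], [69, 87, 167], [72, 92, 167], [73, 91, 168], [72, 90, 167], [71, 90, 168], [73, 91, 168], [71, 91, 169], [71, 89, 167], [71, 89, 168], [71, 90, 167]]
col 330 [[248, 249, 244], [248, 249, 244], [248, 249, 244], [248, 249, 244], [249, 250, 245], [250, 251, 246], [247, 248, 243], [192, 192, 188], [195, 197, 195], [149, 196, 225], [152, 196, 223], [156, 200, 227], [165, 212, 239], [170, 218, 246], [169, 217, 245]]
col330b [[167, 219, 249], [167, 219, 249], [167, 219, 248], [167, 219, 248], [167, 219, 249], [168, 221, 250], [151, 201, 230], [146, 195, 221], [56, 79, 168], [63, 88, 172], [63, 88, 172], [62, 88, 172], [62, 88, 172], [62, 87, 172]]
row16 L [[65, 89, 182], [66, 90, 184], [63, 81, 162], [64, 84, 164], [61, 82, 165], [86, 98, 146], [254, 254, 246], [245, 245, 238], [242, 243, 237], [242, 243, 237], [244, 245, 240], [248, 248, 243]]
row16 R [[247, 249, 243], [249, 249, 244], [253, 254, 248], [253, 254, 250], [254, 255, 250], [252, 253, 248], [255, 255, 253], [115, 115, 118], [92, 90, 90], [131, 124, 123], [132, 125, 125], [128, 120, 120], [129, 123, 119], [128, 123, 120]]
```

Emit:
{"op": "move_arm", "data": {"deltas": [{"slide": [0.025, 0.25, 0], "turn": [0, 0, 0]}, {"slide": [0.05, 0.5, 0], "turn": [0, 0, 0]}, {"slide": [0.08, 0.75, 0], "turn": [0, 0, 0]}, {"slide": [0.105, 1, 0], "turn": [0, 0, 0]}, {"slide": [0.105, 1, 0], "turn": [0, 0, 0]}, {"slide": [0.105, 1, 0], "turn": [0, 0, 0]}, {"slide": [0.105, 1, 0], "turn": [0, 0, 0]}, {"slide": [0.105, 1, 0], "turn": [0, 0, 0]}, {"slide": [0.105, 1, 0], "turn": [0, 0, 0]}, {"slide": [0.105, 1, 0], "turn": [0, 0, 0]}]}}

```text
clock: 14.25
eef_pos: [0.5106, 0.0009, 0.2294]
tcp_rot: [95.8, 90.0, 0.4]
force: [-0.4, 0.3, -0.2]
width: 1.004
```

Run:
```python
from rig import arm
from h import *
import cv2,json
s=arm.state();print(tool(s),s["eef_pos"])
p=arm.camera_params("wrist");w=arm.snapshot("wrist");cv2.imwrite("pics/w5.png",w)
qs=[.5072,-.0704,np.radians(84.6)]
print(proj(p,place(qs,plate([[-205,-75,5],[-205,75,5],[-140,0,14],[-60,-45,7],[-60,45,14]],0))).round(1).tolist())
p["view"]=p["view"].tolist();json.dump(p,open("w5.json","w"))
```

```text
(np.float64(-5.3772092751566225), array([ 1.40082685e-04,  9.51297869e-07, -9.99999990e-01])) [0.51063958 0.00092152 0.22935306]
[[396.8, 239.1], [252.3, 239.1], [324.9, 180.7], [374.7, 93.4], [274.5, 93.4]]
```

View pics/w5.png

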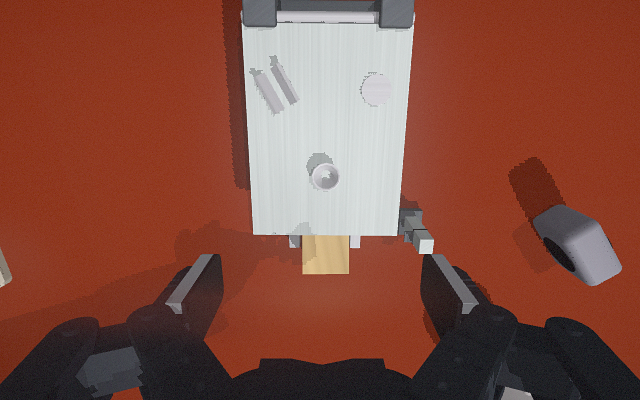

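Run:
```python
from h import *
import json
p=json.load(open("w5.json"));p["view"]=np.array(p["view"])
q,r=fit(p,plate([[-205,-75,5],[-205,75,5],[-140,0,14],[-60,-45,7]],0),[[398.5,235.3],[253,235.3],[325.5,177.5],[376,89.5]],[.507,-.07,1.48])
print(q,np.degrees(q[2]),r.round(1).tolist())
# laser axis seated: stand x = 205-140+45
print("laser target",place(q,[.110,0,0]), "top-based", place([.5072,-.0704,np.radians(84.6)],[.11,0,0]))
```

```text
[ 0.50857564 -0.06683903  1.47717668] 84.6359894525811 [[-0.5, 0.5], [0.1, 0.6], [0.4, -0.5], [-0.1, -0.4]]
laser target [[0.51885876 0.04267926 0.        ]] top-based [[0.51755191 0.03911182 0.        ]]
```

Emit:
{"op": "move_arm", "data": {"deltas": [{"slide": [0.015, 0.2, 0], "turn": [0, 0, 0.2]}, {"slide": [0.03, 0.4, 0], "turn": [0, 0, 0.4]}, {"slide": [0.045, 0.6, 0], "turn": [0, 0, 0.6]}, {"slide": [0.055, 0.8, 0], "turn": [0, 0, 0.8]}, {"slide": [0.065, 0.95, 0], "turn": [0, 0, 0.86]}, {"slide": [0.065, 0.95, 0], "turn": [0, 0, 0.86]}, {"slide": [0.065, 0.95, 0], "turn": [0, 0, 0.86]}, {"slide": [0.065, 0.95, 0], "turn": [0, 0, 0.86]}, {"slide": [0.065, 0.95, 0], "turn": [0, 0, 0.86]}, {"slide": [0.065, 0.95, 0], "turn": [0, 0, 0.86]}]}}

```text
clock: 15.55
eef_pos: [0.5237, 0.1906, 0.2294]
tcp_rot: [28.2, 90.0, -28.5]
force: [-0.5, -0.5, -0.2]
width: 0.997
```

Emit:
{"op": "move_arm", "data": {"deltas": [{"slide": [0.02, 0.25, 0], "turn": [0, 0, 0]}, {"slide": [0.04, 0.5, 0], "turn": [0, 0, 0]}, {"slide": [0.055, 0.75, 0], "turn": [0, 0, 0]}, {"slide": [0.065, 0.95, 0], "turn": [0, 0, 0]}, {"slide": [0.065, 0.95, 0], "turn": [0, 0, 0]}, {"slide": [0.065, 0.95, 0], "turn": [0, 0, 0]}, {"slide": [0.065, 0.95, 0], "turn": [0, 0, 0]}, {"slide": [0.065, 0.95, 0], "turn": [0, 0, 0]}, {"slide": [0.065, 0.95, 0], "turn": [0, 0, 0]}, {"slide": [0.065, 0.95, 0], "turn": [0, 0, 0]}]}}

```text
clock: 16.8
eef_pos: [0.5367, 0.3809, 0.2294]
tcp_rot: [55.2, 90.0, -1.5]
force: [-0.7, 0.6, -0.7]
width: 0.999
```

Run:
```python
from rig import arm
from h import *
import cv2,json
s=arm.state();print(tool(s),s["eef_pos"])
p=arm.camera_params("wrist");w=arm.snapshot("wrist");cv2.imwrite("pics/w6.png",w)
q=[.537,.382,np.radians(123.3)]
L=np.array([[52,-57,25],[52,57,25],[-62,0,25],[0,0,95],[27,27,83],[27,-27,83],[-27,27,83],[-27,-27,83]])/1000
print(proj(p,place(q,L)).round(1).tolist())
p["view"]=p["view"].tolist();json.dump(p,open("w6.json","w"))
```

```text
(np.float64(33.32584177013275), array([ 1.83558942e-04, -4.77501546e-06, -9.99999983e-01])) [0.53670553 0.38087898 0.22942703]
[[378.7, 114.7], [264.1, 114.6], [321.3, 221.5], [321.3, 183.6], [289.7, 149.3], [353.0, 149.4], [291.3, 209.0], [351.3, 209.0]]
```

View pics/w6.png

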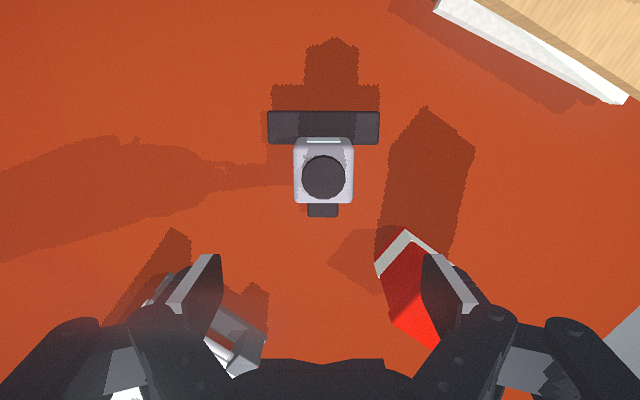

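Run:
```python
from h import *
import json
p=json.load(open("w6.json"));p["view"]=np.array(p["view"])
L=np.array([[52,-57,25],[52,57,25],[-62,0,25],[0,0,95],[-27,27,83],[-27,-27,83]])/1000
q,r=fit(p,L,[[379.5,111],[267.5,111],[322.5,217],[323,177.5],[294.5,203],[351.5,203]],[.537,.38,2.15])
print(q,np.degrees(q[2]),r.round(1).tolist())
```

```text
[0.53552446 0.38698047 2.14849927] 123.09994043803077 [[1.1, -1.2], [-1.9, -1.7], [0.0, 0.2], [0.1, 0.3], [-1.7, 0.7], [1.5, 0.9]]
```

Emit:
{"op": "move_arm", "data": {"deltas": [{"slide": [-0.005, 0.03, 0], "turn": [0, 0, 0]}, {"slide": [-0.005, 0.03, -0.1], "turn": [0, 0, 0]}, {"slide": [-0.005, 0.03, -0.25], "turn": [0, 0, 0]}, {"slide": [-0.005, 0.03, -0.4], "turn": [0, 0, 0]}, {"slide": [-0.005, 0.03, -0.55], "turn": [0, 0, 0]}, {"slide": [-0.005, 0.03, -0.7], "turn": [0, 0, 0]}, {"slide": [-0.005, 0.03, -0.8], "turn": [0, 0, 0]}, {"slide": [-0.005, 0.03, -0.9], "turn": [0, 0, 0]}, {"slide": [-0.005, 0.03, -0.95], "turn": [0, 0, 0]}, {"slide": [-0.005, 0.03, -0.95], "turn": [0, 0, 0]}]}}

```text
clock: 18.1
eef_pos: [0.5355, 0.3871, 0.0389]
tcp_rot: [-102.2, 90.0, -158.9]
force: [-0.9, 0.0, 0.6]
width: 1.002
```

Emit:
{"op": "move_arm", "data": {"deltas": [{"slide": [0, 0, 0], "turn": [0, 0, 0]}, {"slide": [0, 0, 0], "turn": [0, 0, 0]}, {"slide": [0, 0, 0], "turn": [0, 0, 0]}, {"slide": [0, 0, 0], "turn": [0, 0, 0]}, {"slide": [0, 0, 0], "turn": [0, 0, 0]}, {"slide": [0, 0, 0], "turn": [0, 0, 0]}, {"slide": [0, 0, 0], "turn": [0, 0, 0]}, {"slide": [0, 0, 0], "turn": [0, 0, 0]}, {"slide": [0, 0, 0], "turn": [0, 0, 0]}, {"slide": [0, 0, 0], "turn": [0, 0, 0]}], "claw": 1, "squeeze": 60}}

```text
clock: 19.35
eef_pos: [0.5361, 0.3875, 0.0404]
tcp_rot: [87.3, 89.9, 30.6]
force: [-0.8, -0.9, 5.9]
width: 0.628
```

Emit:
{"op": "move_arm", "data": {"deltas": [{"slide": [0, 0, 0.05], "turn": [0, 0, 0]}, {"slide": [0, 0, 0.1], "turn": [0, 0, 0]}, {"slide": [0, 0, 0.2], "turn": [0, 0, 0]}, {"slide": [0, 0, 0.3], "turn": [0, 0, 0]}, {"slide": [0, 0, 0.45], "turn": [0, 0, 0]}, {"slide": [0, 0, 0.6], "turn": [0, 0, 0]}, {"slide": [0, 0, 0.65], "turn": [0, 0, 0]}, {"slide": [0, 0, 0.65], "turn": [0, 0, 0]}, {"slide": [0, 0, 0.65], "turn": [0, 0, 0]}, {"slide": [0, 0, 0.65], "turn": [0, 0, 0]}]}}

```text
clock: 20.6
eef_pos: [0.5353, 0.3867, 0.1681]
tcp_rot: [-90.0, 89.9, -146.7]
force: [-0.0, 0.5, -5.9]
width: 0.622
```

Run:
```python
from rig import arm
from h import *
s=arm.state();print(tool(s),s["eef_pos"],s["width"]*85,s["force"],s["torque"])
```

```text
(np.float64(33.346662607606135), array([-1.45586507e-03, -9.56345927e-04, -9.99998483e-01])) [0.53526947 0.3867094  0.16808943] 52.86357486394595 [-0.04974226  0.53721863 -5.92519761] [-0.00247159  0.01018791 -0.00640914]
```

Emit:
{"op": "move_arm", "data": {"deltas": [{"slide": [-0.005, -0.05, 0], "turn": [0, 0, -0.05]}, {"slide": [-0.01, -0.15, 0], "turn": [0, 0, -0.15]}, {"slide": [-0.015, -0.3, 0], "turn": [0, 0, -0.3]}, {"slide": [-0.02, -0.45, 0], "turn": [0, 0, -0.45]}, {"slide": [-0.03, -0.6, 0], "turn": [0, 0, -0.6]}, {"slide": [-0.035, -0.75, 0], "turn": [0, 0, -0.72]}, {"slide": [-0.04, -0.88, 0], "turn": [0, 0, -0.82]}, {"slide": [-0.045, -0.96, 0], "turn": [0, 0, -0.86]}, {"slide": [-0.05, -1, 0], "turn": [0, 0, -0.86]}, {"slide": [-0.05, -1, 0], "turn": [0, 0, -0.86]}]}}

```text
clock: 21.85
eef_pos: [0.5256, 0.1872, 0.1694]
tcp_rot: [125.2, 90.0, 29.9]
force: [0.6, 0.7, -7.0]
width: 0.624
```

Emit:
{"op": "move_arm", "data": {"deltas": [{"slide": [-0.002, -0.05, 0], "turn": [0, 0, 0]}, {"slide": [-0.005, -0.15, 0], "turn": [0, 0, 0]}, {"slide": [-0.01, -0.3, 0], "turn": [0, 0, 0]}, {"slide": [-0.015, -0.45, 0], "turn": [0, 0, 0]}, {"slide": [-0.025, -0.6, 0], "turn": [0, 0, 0]}, {"slide": [-0.03, -0.69, 0], "turn": [0, 0, 0]}, {"slide": [-0.032, -0.72, 0], "turn": [0, 0, 0]}, {"slide": [-0.032, -0.72, 0], "turn": [0, 0, 0]}, {"slide": [-0.032, -0.72, 0], "turn": [0, 0, 0]}, {"slide": [-0.032, -0.72, 0], "turn": [0, 0, 0]}]}}

```text
clock: 23.1
eef_pos: [0.5192, 0.044, 0.1694]
tcp_rot: [162.3, 90.0, 67.0]
force: [0.3, 0.1, -7.5]
width: 0.627
```

Run:
```python
from rig import arm
from h import *
import cv2
s=arm.state();print(tool(s),s["eef_pos"],s["width"]*85,s["force"])
p=arm.camera_params("wrist");w=arm.snapshot("wrist");cv2.imwrite("pics/w7.png",w)
c=arm.snapshot("scene");cv2.imwrite("pics/s7.png",c)
q=[s["eef_pos"][0],s["eef_pos"][1],np.radians(tool(s)[0]+90)]; z=s["eef_pos"][2]-.0404
L=np.array([[52,-57,25],[52,57,25],[-62,0,25],[0,0,95],[-27,27,83],[-27,-27,83]])/1000+[0,0,z]
print(proj(p,place(q,L)).round(1).tolist())
o=np.zeros((600,640,3),np.uint8);o[:350]=w[:350];o[350:,:400]=cv2.resize(c[150:225,270:390],(400,250),interpolation=cv2.INTER_CUBIC)
cv2.imwrite("pics/crop7.png",o)
```

```text
(np.float64(-5.2760610655169256), array([ 1.31666943e-04,  3.10699848e-04, -9.99999943e-01])) [0.51922475 0.04401718 0.16935005] 53.28077125809063 [ 0.30319533  0.10146455 -7.53839581]
[[444.4, 145.1], [198.6, 145.1], [321.5, 347.6], [321.6, 346.4], [248.3, 383.4], [394.8, 383.3]]
```

View pics/crop7.png

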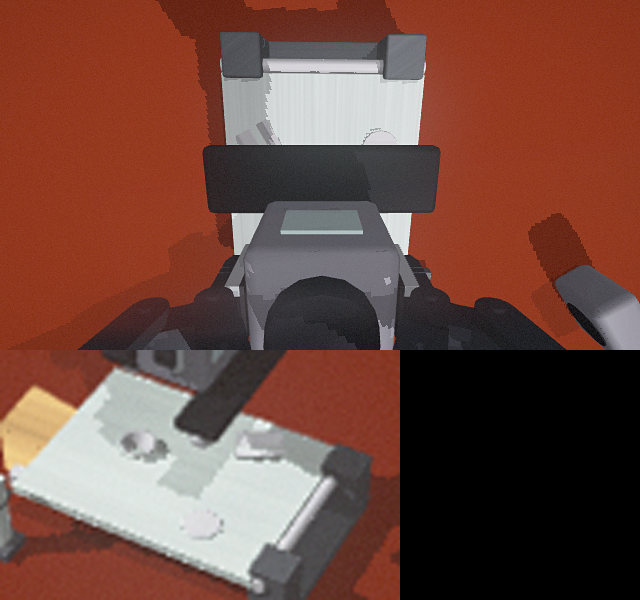

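Emit:
{"op": "move_arm", "data": {"deltas": [{"slide": [-0.001, -0.006, -0.03], "turn": [0, 0, 0]}, {"slide": [-0.001, -0.006, -0.09], "turn": [0, 0, 0]}, {"slide": [-0.001, -0.006, -0.16], "turn": [0, 0, 0]}, {"slide": [-0.001, -0.006, -0.22], "turn": [0, 0, 0]}, {"slide": [-0.001, -0.006, -0.27], "turn": [0, 0, 0]}, {"slide": [-0.001, -0.006, -0.31], "turn": [0, 0, 0]}, {"slide": [-0.001, -0.006, -0.34], "turn": [0, 0, 0]}, {"slide": [-0.001, -0.006, -0.36], "turn": [0, 0, 0]}, {"slide": [-0.001, -0.006, -0.367], "turn": [0, 0, 0]}, {"slide": [-0.001, -0.006, -0.367], "turn": [0, 0, 0]}]}}

```text
clock: 24.45
eef_pos: [0.5192, 0.042, 0.0961]
tcp_rot: [100.6, 90.0, 5.2]
force: [0.0, 0.0, -6.8]
width: 0.621
```

Emit:
{"op": "move_arm", "data": {"deltas": [{"slide": [0, 0, -0.004], "turn": [0, 0, 0]}, {"slide": [0, 0, -0.008], "turn": [0, 0, 0]}, {"slide": [0, 0, -0.012], "turn": [0, 0, 0]}, {"slide": [0, 0, -0.015], "turn": [0, 0, 0]}, {"slide": [0, 0, -0.015], "turn": [0, 0, 0]}, {"slide": [0, 0, -0.015], "turn": [0, 0, 0]}, {"slide": [0, 0, -0.015], "turn": [0, 0, 0]}, {"slide": [0, 0, -0.015], "turn": [0, 0, 0]}, {"slide": [0, 0, -0.015], "turn": [0, 0, 0]}, {"slide": [0, 0, -0.015], "turn": [0, 0, 0]}]}}

```text
clock: 25.7
eef_pos: [0.519, 0.0419, 0.0929]
tcp_rot: [108.8, 90.0, 13.5]
force: [-0.2, 0.7, -7.8]
width: 0.626
```

Emit:
{"op": "move_arm", "data": {"deltas": [{"slide": [0, 0, -0.003], "turn": [0, 0, 0]}, {"slide": [0, 0, -0.006], "turn": [0, 0, 0]}, {"slide": [0, 0, -0.009], "turn": [0, 0, 0]}, {"slide": [0, 0, -0.012], "turn": [0, 0, 0]}, {"slide": [0, 0, -0.012], "turn": [0, 0, 0]}, {"slide": [0, 0, -0.012], "turn": [0, 0, 0]}, {"slide": [0, 0, -0.012], "turn": [0, 0, 0]}, {"slide": [0, 0, -0.012], "turn": [0, 0, 0]}, {"slide": [0, 0, -0.012], "turn": [0, 0, 0]}, {"slide": [0, 0, -0.012], "turn": [0, 0, 0]}]}}

```text
clock: 26.95
eef_pos: [0.5194, 0.0421, 0.0907]
tcp_rot: [109.7, 90.0, 14.3]
force: [3.7, 1.2, -2.4]
width: 0.624
```

Emit:
{"op": "move_arm", "data": {"deltas": [{"slide": [0.003, 0.001, 0], "turn": [0, 0, 0]}, {"slide": [0.006, 0.002, 0], "turn": [0, 0, 0]}, {"slide": [0.006, 0.002, -0.002], "turn": [0, 0, 0]}, {"slide": [0.006, 0.002, -0.003], "turn": [0, 0, 0]}, {"slide": [0.006, 0.002, -0.003], "turn": [0, 0, 0]}, {"slide": [0.006, 0.002, -0.003], "turn": [0, 0, 0]}, {"slide": [0.006, 0.002, -0.003], "turn": [0, 0, 0]}, {"slide": [0.006, 0.002, -0.003], "turn": [0, 0, 0]}, {"slide": [0.006, 0.002, -0.003], "turn": [0, 0, 0]}, {"slide": [0.006, 0.002, -0.003], "turn": [0, 0, 0]}]}}

```text
clock: 28.2
eef_pos: [0.5198, 0.0423, 0.0903]
tcp_rot: [-60.8, 89.9, -156.2]
force: [-3.3, 0.3, 7.6]
width: 0.625
```

Run:
```python
from rig import arm
s=arm.state();print(s["eef_pos"],s["force"],s["torque"])
```

```text
[0.51979047 0.04233172 0.09028289] [-3.32730544  0.29115208  7.56514939] [ 0.06510125  1.10702598 -0.30424055]
```

Emit:
{"op": "move_arm", "data": {"deltas": [{"slide": [-0.003, 0, 0.003], "turn": [0, 0, 0]}, {"slide": [-0.003, 0, 0.003], "turn": [0, 0, 0]}, {"slide": [-0.003, 0, 0.003], "turn": [0, 0, 0]}, {"slide": [-0.003, 0, 0.003], "turn": [0, 0, 0]}, {"slide": [-0.003, 0, 0.003], "turn": [0, 0, 0]}, {"slide": [-0.003, 0, 0.003], "turn": [0, 0, 0]}, {"slide": [-0.003, 0, 0.003], "turn": [0, 0, 0]}, {"slide": [-0.003, 0, 0.003], "turn": [0, 0, 0]}, {"slide": [-0.003, 0, 0.003], "turn": [0, 0, 0]}, {"slide": [-0.003, 0, 0.003], "turn": [0, 0, 0]}], "squeeze": 20}}

```text
clock: 29.45
eef_pos: [0.5196, 0.0423, 0.0905]
tcp_rot: [77.4, 90.0, -17.9]
force: [0.6, 1.3, -3.0]
width: 0.623
```

Emit:
{"op": "move_arm", "data": {"deltas": [{"slide": [0, 0, 0], "turn": [0, 0, 0]}, {"slide": [0, 0, 0], "turn": [0, 0, 0]}, {"slide": [0, 0, 0], "turn": [0, 0, 0]}, {"slide": [0, 0, 0], "turn": [0, 0, 0]}, {"slide": [0, 0, 0], "turn": [0, 0, 0]}, {"slide": [0, 0, 0], "turn": [0, 0, 0]}, {"slide": [0, 0, 0.1], "turn": [0, 0, 0]}, {"slide": [0, 0, 0.2], "turn": [0, 0, 0]}, {"slide": [0, 0, 0.4], "turn": [0, 0, 0]}, {"slide": [0, 0, 0.6], "turn": [0, 0, 0]}], "claw": -1}}

```text
clock: 30.7
eef_pos: [0.5194, 0.0423, 0.2116]
tcp_rot: [-92.7, 90.0, 171.9]
force: [0.6, 1.1, 1.0]
width: 0.999
```

Emit:
{"op": "move_arm", "data": {"deltas": [{"slide": [-0.02, -0.1, 0.1], "turn": [0, 0, 0]}, {"slide": [-0.03, -0.3, 0.1], "turn": [0, 0, 0]}, {"slide": [-0.04, -0.4, 0.1], "turn": [0, 0, 0]}, {"slide": [-0.04, -0.4, 0.1], "turn": [0, 0, 0]}, {"slide": [-0.04, -0.4, 0.1], "turn": [0, 0, 0]}, {"slide": [-0.04, -0.4, 0.1], "turn": [0, 0, 0]}, {"slide": [-0.04, -0.4, 0.1], "turn": [0, 0, 0]}, {"slide": [-0.04, -0.4, 0.1], "turn": [0, 0, 0]}, {"slide": [-0.04, -0.4, 0.1], "turn": [0, 0, 0]}, {"slide": [-0.04, -0.4, 0.1], "turn": [0, 0, 0]}]}}

```text
clock: 31.95
eef_pos: [0.5116, -0.0377, 0.2305]
tcp_rot: [141.8, 90.0, 46.5]
force: [-0.4, -0.9, -0.2]
width: 0.999
```

Run:
```python
from rig import arm
from h import *
import cv2
s=arm.state();print(tool(s),s["eef_pos"],s["width"]*85,s["force"])
p=arm.camera_params("wrist");w=arm.snapshot("wrist");cv2.imwrite("pics/w8.png",w)
c=arm.snapshot("scene");cv2.imwrite("pics/s8.png",c)
qs=[.50858,-.06684,np.radians(84.64)]
L=plate(np.array([[52,-57,25],[52,57,25],[-62,0,25],[0,0,95],[27,27,83],[27,-27,83],[-27,27,83],[-27,-27,83]])+[-95,0,7],0)
print(proj(p,place(qs,L)).round(1).tolist())
print(proj(p,place(qs,plate([[-205,-75,5],[-205,75,5]],0))).round(1).tolist())
o=np.zeros((600,640,3),np.uint8);o[:300]=w[:300];o[300:,:480]=cv2.resize(c[145:220,260:380],(480,300),interpolation=cv2.INTER_CUBIC)
cv2.imwrite("pics/crop8.png",o)
```

```text
(np.float64(-5.356886595918735), array([ 4.78831506e-05,  5.03985458e-05, -9.99999998e-01])) [ 0.51161363 -0.03765998  0.23052767] 84.88387316375021 [-0.4052647  -0.9360488  -0.18843971]
[[393.3, 15.6], [248.8, 15.5], [321.1, 158.3], [321.0, 83.1], [279.3, 39.6], [362.7, 39.6], [282.1, 124.4], [359.9, 124.4]]
[[395.7, 200.3], [246.4, 200.3]]
```

View pics/crop8.png

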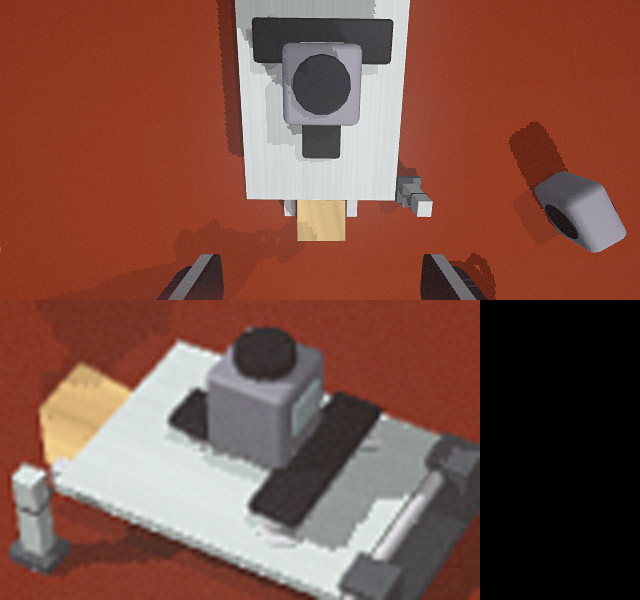

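Run:
```python
import cv2,numpy as np
g=cv2.cvtColor(cv2.imread("pics/w8.png"),cv2.COLOR_BGR2GRAY).astype(float)
def line(xs,r0,r1,sg):
    P=[(x,r0+np.argmax(sg*np.diff(cv2.GaussianBlur(g,(3,3),0)[r0:r1,x]))) for x in xs]
    m,b=np.polyfit(*np.array(P).T,1);print(P[::6],"slope deg",np.degrees(np.arctan(m)))
line(range(330,388,3),8,30,-1)      # bar front right
line(range(310,336,2),150,166,1)    # rear end
line(range(292,352,3),116,130,-1)   # body rear edge
line(range(255,280,2),52,72,1);line(range(365,388,2),52,72,1)
line(range(252,290,3),190,206,-1);line(range(352,394,3),190,206,-1) # plate edge
```

```text
[(330, np.int64(17)), (348, np.int64(17)), (366, np.int64(18)), (384, np.int64(18))] slope deg 1.435683897341743
[(310, np.int64(157)), (322, np.int64(157)), (334, np.int64(158))] slope deg 2.3597546689339524
[(292, np.int64(123)), (310, np.int64(124)), (328, np.int64(124)), (346, np.int64(123))] slope deg 0.1866773178069119
[(255, np.int64(61)), (267, np.int64(62)), (279, np.int64(62))] slope deg 0.9443504035795942
[(365, np.int64(63)), (377, np.int64(63))] slope deg 5.0386381345017526e-14
[(252, np.int64(198)), (270, np.int64(198)), (288, np.int64(199))] slope deg 1.9930049683074247
[(352, np.int64(199)), (370, np.int64(199)), (388, np.int64(200))] slope deg 1.5946354791803576
```

```bash
python3 -c "
from rig import arm
print(arm.close_job())"
```

```text
the job is handed in; nothing more can be done
None
```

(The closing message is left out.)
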